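# Stroke the scribing guide and park its carriage on the sticky place

### The arm

A 6-joint arm with a two-finger parallel gripper is mounted at the origin on the work surface; the furniture and walls round the work are solid. World frame = base frame: x ahead of the robot, y to its left, z up, the work surface at z = 0. Lengths are in mm, angles in rad, forces in N, time in s.
With the tool pointing down it reaches from about 275 to 750 mm from the base axis. Payload 10.2 kg.
Tool frame: the origin (TCP) lies at the very end of the fingers, on their centre line; the grasp point (between the pads) lies 19 mm behind it; z points along the fingers, y is the line along which they close (so a half turn about z gives the same grasp; the last joint's range is limited). The gripper opens to 88 mm and grips with 3 to 60 N. Pads are 18 mm wide; open, the fingers measure 123 mm over their backs; the gripper's body (75 mm by 187 mm) begins 45 mm behind the grasp point.
Start: joints at [1.046, 0.313, 1.498, -0, 1.331, -0.223], TCP at [156.063, 501.274, 238.72] pointing down, gripper open.
Joint ranges: [-2.94, 2.94], [-0.97, 2.17], [0.19, 2.56], [-1.23, 4.37], [0.02, 3.11], [-2.88, 2.88]. Speed limits (rad/s): [2.39, 2.39, 3.01, 3.14, 3.14, 3.14].

### API

Orientations are given as [roll, pitch, yaw] about the fixed x, y, z axes, in that order (R = Rz(yaw) Ry(pitch) Rx(roll)).
In Python, from cell import r, claw, planner, cams gives the robot as it stands. The module is installed in compiled form; this text tells all that it offers. Calls block until the motion is done:
- r.move_to(position, orientation): joint-space move of the TCP to a pose.
- r.move_straight(position, frame=None, vel=150): straight line of the TCP; frame=None keeps the orientation; vel is the mean speed in mm/s.
- r.movej(angles): joint-space move.
- claw.open_jaws() and claw.gripper_close(f_grip=None): open the fingers fully, or close them until they stop; f_grip is the grip in N (None keeps the last).
- r.dwell(seconds).
- planner.ik(position, orientation): joint angles nearest the present ones, or None.
- cams.capture(name): name is "scene" or "top" or "wrist"; returns a dict with "frame" (480x640x3 uint8, red, green, blue), "mtx" (3x3 intrinsics, pixels), "dist" ([k1, k2, p1, p2, k3] as OpenCV has them; the pictures are not rectified), "eye" and "rotation" of the camera in the world. Camera axes: x right, y up, looking along -z (the intrinsics and any distortion apply to the point x, -y, -z); pixel columns grow to the right and rows downward; lengths in mm; the calibration is good to about 2 mm. A picture is of the moment at which its call begins. There is no depth.
A pose or a line that the arm cannot do raises r.PlanningError and nothing moves.
- r.finish_job(): hands the job in; it is judged then, once.
Readings, each from a call of its own:
- r.get_t(): time.
- r.get_q(): joint angles.
- r.get_qd(): joint speeds.
- r.get_tau(): joint torques, N m.
- r.get_tcp_pos(): TCP position.
- r.get_orientation(): TCP orientation.
- r.get_force(): force on the tool from outside, world axes, zero at the start.
- r.get_torque(): the same for the moment, N m.
- r.get_width(): finger opening in mm.
- r.get_gripper_force(): force on a finger pad.
Only numpy, scipy, OpenCV 4.12 (cv2) and the standard library are available. Lean on these libraries where they do the work, as an engineer would, in place of code of your own. Each camera call takes 0.05 s, during which the arm holds its last target. There are 200 camera calls.

### The job

Take the carriage of the scribing guide by its wooden post and stroke it through its full travel, first to the robot's left until it presses the sprung buffer there, then to the right until it presses the other one, gently and without ramming the buffers. Feel for the one place where it drags, then leave the carriage standing on that sticky place, so that it can be cleaned, and let go; leave the small things around it alone.

Things in the scene. Friction and masses are not known exactly. Their poses are not given: they have to be found in the camera images.
- bed: rail of the scribing guide, fixed to the table: aluminium bar 40 mm wide, 400 mm long, top 30 mm above the table, on two dark feet. Origin at the middle of its length, at table height; y along the rail (left end +y), z up
- strip: dark wear strip let into the rail's top, 12 x 392 mm, fixed; origin and axes those of the rail. It has one gummed place about 26 mm long, hidden inside the rail, its middle anywhere within 70 mm of the rail's middle, clear of the ends of travel. A sprung shoe under the carriage's middle clears the strip except at the gummed place, where it rubs
- carriage: grey saddle on the rail, 66 mm across, 80 mm along the rail, deck 52 mm above the table; upright wooden post in its middle, low scriber arm to the far side. Slides along the rail's y only, friction 1.3 N, but about 5 to 9 N while its middle is within about 13 mm of the gummed place's middle; stays where it is left. Origin at its middle, at table height; axes as the rail
- grip (a point): point on the axis of the carriage's wooden post, 80 mm above the table, where to grip; the post is 22 x 22 mm, square to the rail, and stands from 52 to 95 mm above the table
- stop_left: dark end stop on the left (+y) end of the rail, 56 mm across, 20 mm thick, 50 mm high, fixed; its place along the rail varies. Origin at its middle, at table height. Its sprung rubber buffer gives 10 mm at 2 N per mm, then is hard (bottoming it out is ramming it). It first touches the carriage's end face when the carriage's origin is 66 mm from the stop's
- stop_right: the same stop, mirrored, on the right (-y) end of the rail
- ink_pot: small white ink pot with a black rim, 36 mm across, 34 mm high, loose, bystander; origin at its foot
- sanding_block: cork sanding block 56 x 86 x 27 mm, loose, bystander; origin at the centre of its underside

How it is judged:
By the outcome, as a careful person would: the job done as asked, in the order asked, and still so for the second after the job is handed in, with the robot touching nothing.
It also fails if it takes over 72 s, if anything falls off the work surface, if the arm or the gripper's body presses on something with over 40 N, if the wrist force passes 120 N, or if a joint passes its speed limit or range.

## Working session

There is one attempt and no reset: what is moved stays moved. The work goes in short steps, each a Python script; the robot and the scene stay as the last script left them, time stands still between calls to the robot, and variables do not carry over. Pictures are saved under pics/ and viewed, at most 10 in all, crops included, and the job is handed in when it is done.

```bash
mkdir -p pics; cat > h.py <<'E'
import numpy as np, cv2
from cell import r, claw, planner, cams
def ray(c,uv):
    p=cv2.undistortPoints(np.array([[uv]],float),c["mtx"] if isinstance(c["mtx"],np.ndarray) else np.array(c["mtx"],float),np.array(c["dist"],float))[0,0]
    d=np.array(c["rotation"])@np.array([p[0],-p[1],-1.0]); return np.array(c["eye"],float),d
def onz(c,uv,z):
    o,d=ray(c,uv); return o+d*(z-o[2])/d[2]
def save(c,n): cv2.imwrite(f"pics/{n}.png",c["frame"][:,:,::-1])
E
python3 - <<'E'
from h import *
import pickle
for n in("top","scene"):
    c=cams.capture(n); save(c,n); pickle.dump(c,open(n+".pkl","wb")); print(n,np.round(c["eye"]),np.round(c["rotation"],2).tolist(),np.round(c["mtx"]).tolist())
print(r.get_t(),r.get_orientation(),r.get_force())
E
```

```text
top [ 287.  148. 1128.] [0.18, 0.02, -1.58] [[546.0, 0.0, 319.0], [0.0, 546.0, 244.0], [0.0, 0.0, 1.0]]
scene [  28. -562.  487.] [1.11, 0.01, -0.53] [[615.0, 0.0, 327.0], [0.0, 615.0, 243.0], [0.0, 0.0, 1.0]]
0.1 [-3.14054134e+00 -2.19263981e-04  2.83976954e+00] [ 0.07365037  1.02793199 -0.12825568]
```

View pics/top.png

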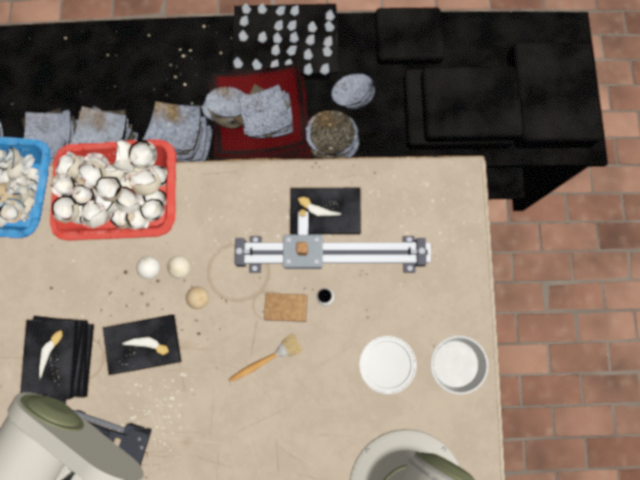

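View pics/scene.png

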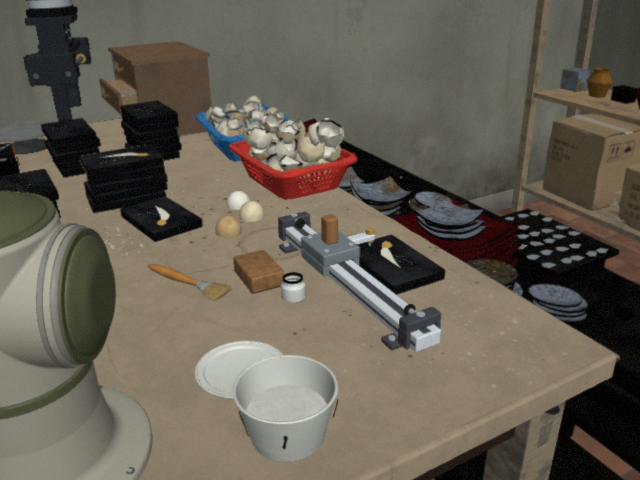

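The top view shows the post at about (302,248), the stops at about (240,251) and (421,251), the ink pot at (325,296) and the cork block at (286,307). The scene view shows the post at about (330,230), and the area above the rail is clear.

```bash
cat >> h.py <<'E'
from scipy.spatial.transform import Rotation as Ro
def cap(n):
    c=cams.capture(n); c["rotation"]=fix(c["rotation"]); return c
def fix(R):
    R=np.array(R,float); return R if R.shape==(3,3) else Ro.from_euler("xyz",R).as_matrix()
E
python3 - <<'E'
from h import *
import pickle
T=pickle.load(open("top.pkl","rb"));S=pickle.load(open("scene.pkl","rb"))
for c in(T,S): c["rotation"]=fix(c["rotation"]); c["mtx"]=np.array(c["mtx"],float)
def blob(c,box,f):
    x0,y0,x1,y1=box; im=c["frame"][y0:y1,x0:x1].astype(int); m=f(im).astype(np.uint8)
    n,l,st,ce=cv2.connectedComponentsWithStats(m); k=1+np.argmax(st[1:,4]); return ce[k]+[x0,y0],st[k].tolist()
wood=lambda i:(i[...,0]-i[...,2]>45)
pt,st=blob(T,(285,238,320,262),wood); print("post top",pt,st,onz(T,pt,95).round(1))
ps,st=blob(S,(315,208,345,246),wood); print("post scene",ps,st,onz(S,ps,74).round(1))
dark=lambda i:(i.max(-1)<95)
for nm,b in(("L",(232,232,250,275)),("R",(410,232,428,275))):
    p,st=blob(T,b,dark); print(nm,p,st,onz(T,p,40).round(1))
# rail direction from bright bar, saddle from grey
im=T["frame"][225:280,325:402].astype(int); m=(im.min(-1)>185)
ys,xs=np.nonzero(m)
for a,b in((0,15),(60,77)):
    s=(xs>=a)&(xs<b); q=(xs[s].mean()+325,(ys[s].min()+ys[s].max())/2+225); print("rail",q,onz(T,q,30).round(1))
print("check TCP",r.get_tcp_pos())
E
```

```text
post top [301.90833333 247.55833333] [12, 4, 11, 12, 120] [465.9 196.3  95. ]
post scene [330.88571429 228.2       ] [7, 6, 16, 30, 350] [469.8 195.8  74. ]
L [240.5 265. ] [6, 33, 6, 1, 6] [441.7 323.3  40. ]
R [418.3  264.35] [4, 31, 10, 3, 20] [437.2 -34.9  40. ]
rail (np.float64(332.0), np.float64(252.0)) [466.9 138.   30. ]
rail (np.float64(392.97047970479707), np.float64(252.0)) [464.9  13.9  30. ]
check TCP [155.97225226 501.0768845  238.25700195]
```

```bash
python3 - <<'E'
from h import *
import pickle
r.move_to([440,165,260],[np.pi,0,np.pi-0.016])
c=cap("wrist"); c["mtx"]=np.array(c["mtx"],float); save(c,"w1"); pickle.dump(c,open("w1.pkl","wb"))
print(c["eye"],r.get_tcp_pos(),r.get_q(),r.get_t(),r.get_force())
for p in([467,196,95],[467,320,50],[465,-35,50]):
    q=c["rotation"].T@(np.array(p)-c["eye"]); print(p,c["mtx"]@(q*[1,-1,-1]/-q[2]))
E
```

```text
[360.69944028 166.13583378 405.20557261] [439.75950909 165.68040724 259.99147312] [ 1.10154546e-01  1.74481981e-01  1.61859311e+00  1.34979387e-04
  1.34854707e+00 -1.44564875e+00] 1.7667 [-0.34703184  0.47926481  0.31954135]
[467, 196, 95] [350.7272268  248.40924895   1.        ]
[467, 320, 50] [460.93478258 233.46110048   1.        ]
[465, -35, 50] [135.12570361 236.30510127   1.        ]
```

View pics/w1.png

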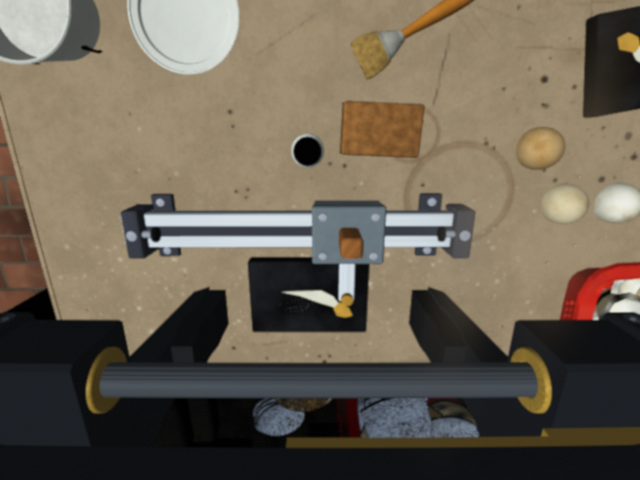

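The wrist view shows the post's top at about (351,245), as predicted. The stop-top screws are at about (130,237) and (462,237), and the rail runs between them with nothing in the fingers' way.

```bash
python3 - <<'E'
from h import *
import pickle
c=pickle.load(open("w1.pkl","rb"))
im=c["frame"].astype(int); 
# rail edges per column on bright bar
def edge(x):
    col=np.nonzero(im[200:260,x].min(-1)>170)[0]+200
    return col.min(),col.max()
pts=[]
for x in list(range(190,300,5))+list(range(392,416,4)):
    a,b=edge(x); pts.append(onz(c,(x,(a+b)/2),30)[:2])
P=np.array(pts); k=np.polyfit(P[:,1],P[:,0],1); print("rail x=%.4f*y+%.1f"%tuple(k), "resid",np.std(P[:,0]-np.polyval(k,P[:,1])))
for n,p in(("R",(130,237)),("L",(462,237))): print(n,onz(c,p,50).round(1))
m=((im[...,0]-im[...,2])[222:262,332:370]>45).astype(np.uint8)
n,l,st,ce=cv2.connectedComponentsWithStats(m); i=1+np.argmax(st[1:,4]); x,y,w,h,_=st[i]
g=im[222:262,332:370].sum(-1); print(st[i],[int(g[j][l[j]==i].mean()) if (l[j]==i).any() else 0 for j in range(40)])
print(onz(c,(332+x+w/2,222+y+h),95),onz(c,(332+x+w/2,222+y+h/2),74))
E
```

```text
rail x=0.0148*y+464.6 resid 0.00770938618029073
R [465.7 -41.7  50. ]
L [471.  322.1  50. ]
[  8   8  22  29 478] [0, 0, 0, 0, 0, 0, 0, 0, 161, 168, 170, 172, 176, 173, 176, 161, 196, 232, 256, 272, 280, 283, 284, 283, 282, 281, 281, 279, 277, 276, 274, 273, 273, 271, 271, 281, 328, 0, 0, 0]
[477.90248111 196.43009288  95.        ] [469.96577587 198.24446032  74.        ]
```

```bash
cat >> h.py <<'E'
YAW=np.pi-0.0148
def X(y): return 464.6+0.0148*y+0.0
def F(n=4): return np.mean([r.get_force() for _ in range(n)],0)
def step(y,v): r.move_straight([X(y),y,61],vel=v); f=F(); return r.get_tcp_pos()[1],f
E
python3 - <<'E'
from h import *
r.move_to([X(196.7),196.7,130],[np.pi,0,YAW])
r.move_straight([X(196.7),196.7,61],vel=100)
f0=F(); print("base",f0,r.get_t(),r.get_tcp_pos())
claw.gripper_close(f_grip=40)
print(F(),r.get_width(),r.get_gripper_force(),r.get_t(),r.get_tcp_pos())
np.save("f0.npy",f0)
for y in(200,204,208,212):
    a,f=step(y,25); print(y,round(a,2),(f-f0).round(2),r.get_t())
print([r.get_force().round(2).tolist() for _ in range(3)])
E
```

```text
base [-0.59386533 -0.48328023 -0.34995852] 3.2167 [467.95746185 196.7528283   61.74600807]
[-1.04407208  0.45190908 -0.52758753] 21.482930889421517 39.99992128461599 4.225 [467.50336789 196.75115469  60.99252978]
200 200.24 [ 1.64  1.54 -0.13] 4.5083
204 204.32 [0.7  2.07 0.26] 4.8167
208 208.26 [ 0.9   2.15 -0.74] 5.125
212 212.28 [ 0.14  1.47 -0.23] 5.4333
[[-0.45, 0.99, -0.58], [-0.45, 0.99, -0.58], [-0.45, 0.99, -0.58]]
```

```bash
cat >> h.py <<'E'
def read(n=4):
    L=[]
    for _ in range(n): L.append(r.get_force()); r.dwell(0.02)
    return np.array(L)
E
python3 - <<'E'
from h import *
f0=np.load("f0.npy")
y=212
while y<272:
    y+=4 if y<244 else 1.5
    r.move_straight([X(y),y,61],vel=25); L=read()[:,1]-f0[1]
    print(y,round(r.get_tcp_pos()[1],2),L.round(2),round(r.get_t(),2))
    if y>238 and L.mean()<-7: break
    if L.mean()<-14: break
E
```

```text
216 216.2 [1.36 2.49 1.99 2.18] 5.81
220 220.19 [1.55 1.76 0.99 1.18] 6.18
224 224.21 [2.07 2.2  1.68 1.84] 6.56
228 228.21 [1.8  1.81 2.07 1.41] 6.93
232 232.21 [2.94 1.13 0.74 2.89] 7.31
236 236.24 [1.58 1.51 1.55 1.49] 7.68
240 240.22 [2.38 0.95 1.58 1.71] 8.06
244 244.2 [2.27 2.62 2.08 3.07] 8.43
245.5 245.53 [1.11 1.45 1.26 1.6 ] 8.75
247.0 247.05 [ 0.4   0.11 -0.17 -0.  ] 9.07
248.5 248.6 [0.41 0.34 1.49 0.52] 9.38
250.0 250.12 [ 0.02 -0.02  0.99  1.2 ] 9.7
251.5 251.61 [0.26 0.68 0.29 0.09] 10.02
253.0 253.11 [0.72 0.93 0.54 0.37] 10.33
254.5 254.6 [0.95 0.16 0.72 0.39] 10.65
256.0 256.11 [0.32 0.68 0.68 0.15] 10.97
257.5 257.6 [0.94 0.56 0.72 0.36] 11.28
259.0 259.09 [1.29 0.62 0.35 0.17] 11.6
260.5 260.53 [-0.46 -0.55 -0.8  -0.63] 11.92
262.0 261.83 [-2.83 -3.35 -3.18 -4.65] 12.23
263.5 263.16 [-4.98 -4.47 -5.2  -5.49] 12.55
265.0 264.37 [-6.46 -7.15 -7.41 -7.67] 12.87
```

```bash
python3 - <<'E'
from h import *
f0=np.load("f0.npy")
y=265; rec=[]
while y>8:
    y-=8 if y>216 else 3 if y>38 else 1.5
    r.move_straight([X(y),y,61],vel=25); L=read(2)[:,1]-f0[1]
    a=r.get_tcp_pos()[1]; rec.append((y,a,L.mean()))
    print(y,round(a-y,2),L.round(1),round(r.get_t(),1),end=" | ")
    if y<40 and L.mean()>7: break
    if L.mean()>14: break
np.save("rec.npy",rec)
E
```

```text
257 -0.0 [-0.6 -0.8] 13.4 | 249 -0.26 [-0.6 -0.6] 13.9 | 241 -0.28 [-1.  -0.1] 14.4 | 233 -0.27 [-1.  0.] 14.9 | 225 -0.27 [-1.  -1.3] 15.4 | 217 -0.25 [-0.8 -1.2] 15.9 | 209 -0.25 [-0.4 -0.7] 16.4 | 206 -0.18 [-1.6 -0.8] 16.7 | 203 -0.18 [-2. -1.] 17.0 | 200 -0.23 [-0.9 -0.7] 17.3 | 197 -0.23 [-1.  -1.7] 17.6 | 194 -0.22 [-1.2 -0.9] 17.9 | 191 -0.21 [-1.7 -1.2] 18.2 | 188 -0.19 [-0.6 -0. ] 18.5 | 185 -0.26 [-0.4 -1.1] 18.8 | 182 -0.23 [-1.7 -1.4] 19.1 | 179 -0.29 [-1.4 -1.7] 19.4 | 176 -0.37 [-3.3 -2.4] 19.7 | 173 -0.33 [-2.5 -2.6] 20.0 | 170 -0.47 [-2.9 -4. ] 20.3 | 167 -0.41 [-3.9 -2.9] 20.6 | 164 -0.09 [-0.6 -1.3] 20.9 | 161 -0.17 [-1.  -0.7] 21.2 | 158 -0.21 [-1.6 -0.5] 21.5 | 155 -0.23 [-0.5 -1.5] 21.8 | 152 -0.2 [-0.4 -0.7] 22.1 | 149 -0.21 [-1.5 -1.3] 22.4 | 146 -0.22 [-0.8 -1.1] 22.7 | 143 -0.21 [ 0.3 -1. ] 23.0 | 140 -0.21 [ 0.2 -2. ] 23.3 | 137 -0.21 [-1.2 -1.1] 23.6 | 134 -0.22 [-1.1 -2.2] 23.9 | 131 -0.21 [-0.6 -0.7] 24.2 | 128 -0.22 [-0.2 -0.3] 24.5 | 125 -0.21 [-1.1 -1.1] 24.8 | 122 -0.2 [ 0.4 -1.1] 25.1 | 119 -0.21 [-1.   0.2] 25.4 | 116 -0.21 [-1.4 -0.2] 25.7 | 113 -
[... 372 characters left out ...]
.7 -1.1] 29.9 | 71 -0.11 [-0.3 -0.9] 30.2 | 68 -0.09 [-0.8 -0. ] 30.5 | 65 -0.04 [-1.1 -1.3] 30.8 | 62 -0.03 [-0.7 -0.9] 31.1 | 59 -0.03 [-0.4 -1.8] 31.4 | 56 -0.0 [-0.8 -1. ] 31.7 | 53 -0.0 [-1.3 -0.7] 32.0 | 50 0.01 [-1.  -0.4] 32.3 | 47 0.0 [-1.2 -1.5] 32.6 | 44 0.01 [-1.5 -1.6] 32.9 | 41 0.0 [-0.7 -1. ] 33.2 | 38 0.02 [-0.2 -0.6] 33.5 | 36.5 0.13 [-0.7 -0.8] 33.8 | 35.0 0.14 [-0.  -0.8] 34.0 | 33.5 0.18 [0.2 1.1] 34.3 | 32.0 0.16 [-0.2  0.5] 34.6 | 30.5 0.2 [0.1 0.4] 34.9 | 29.0 0.18 [0.4 0.1] 35.2 | 27.5 0.18 [0.1 0.3] 35.5 | 26.0 0.19 [ 0.9 -0.2] 35.7 | 24.5 0.23 [1.1 1.3] 36.0 | 23.0 0.49 [2.5 3.1] 36.3 | 21.5 0.76 [5.2 4.5] 36.6 | 20.0 1.07 [6.4 7.1] 36.9 | 18.5 1.35 [9.7 9.4] 37.1 |
```

Both buffers are pressed, at about y = 260.5+4 and 24.7−5. The drag shows between about y = 180 and 164. I'll cross it again from the other side, slowly and in finer steps.

```bash
python3 - <<'E'
from h import *
f0=np.load("f0.npy")
r.move_straight([X(148),148,61],vel=50); print(r.get_t())
y=148; rec=[]
while y<191:
    y+=1.5
    r.move_straight([X(y),y,61],vel=6); L=read(2)[:,1]-f0[1]
    a=r.get_tcp_pos()[1]; rec.append((y,a,L.mean()))
    print(y,round(a-y,2),L.round(1),round(r.get_t(),1),end=" | ")
np.save("rec2.npy",rec)
E
```

```text
39.8917
149.5 0.09 [-0.3 -0.5] 40.3 | 151.0 0.09 [-0.3  1. ] 40.8 | 152.5 0.1 [-0.5 -0.1] 41.2 | 154.0 0.09 [-0.1  0.5] 41.6 | 155.5 0.07 [0.1 0.2] 42.1 | 157.0 0.07 [0.5 1.2] 42.5 | 158.5 0.09 [-0.2  0.7] 42.9 | 160.0 0.08 [ 0.6 -0.6] 43.4 | 161.5 0.07 [-0.6  1.1] 43.8 | 163.0 0.07 [1.  0.9] 44.2 | 164.5 0.01 [-0.5 -2.2] 44.7 | 166.0 -0.05 [-3.  -3.7] 45.1 | 167.5 -0.06 [-3.6 -4.2] 45.5 | 169.0 0.01 [-3.8 -2.1] 46.0 | 170.5 -0.01 [-3.7 -3.8] 46.4 | 172.0 0.15 [-2.2 -2.3] 46.8 | 173.5 -0.0 [-2.8 -3.7] 47.3 | 175.0 -0.08 [-4.7 -4.3] 47.7 | 176.5 0.14 [-2.6 -3.1] 48.1 | 178.0 0.01 [-3.2 -3.8] 48.6 | 179.5 -0.07 [-4.4 -3.7] 49.0 | 181.0 0.12 [-3.7 -2.4] 49.4 | 182.5 0.18 [-2.2 -1.6] 49.9 | 184.0 0.12 [-1.5 -2.3] 50.3 | 185.5 0.13 [-2.1 -1.3] 50.7 | 187.0 0.2 [-0.3  0.8] 51.2 | 188.5 0.14 [-0.1  0.8] 51.6 | 190.0 0.09 [0.5 0.5] 52.0 | 191.5 0.06 [0.7 0.5] 52.5 |
```

```bash
python3 - <<'E'
from h import *
f0=np.load("f0.npy")
y=191.5; hits=0
while y>177 and hits<2:
    y-=1.5
    r.move_straight([X(y),y,61],vel=6); L=read(2)[:,1]-f0[1]
    hits=hits+1 if L.mean()>2 else 0
    print(y,round(r.get_tcp_pos()[1]-y,2),L.round(1),round(r.get_t(),1),end=" | ")
E
```

```text
190.0 -0.02 [2.6 0.8] 52.9 | 188.5 -0.08 [0.4 0.9] 53.3 | 187.0 0.05 [2.8 3.7] 53.8 | 185.5 0.27 [5.7 5.9] 54.2 |
```

The drag zone's entry edges are at about 164.2 going left and 187.5 going right, so its centre is at about 176. I'll park there, let go and retreat.

```bash
python3 - <<'E'
from h import *
r.move_straight([X(176),176,61],vel=15); print(r.get_tcp_pos(),F(),r.get_t())
claw.open_jaws(); print(r.get_width(),r.get_t())
r.move_straight([X(176),176,150],vel=120)
r.move_straight([X(176)-27,145,260],vel=200)
c=cap("wrist"); save(c,"w2"); 
im=c["frame"].astype(int); 
c["mtx"]=np.array(c["mtx"],float)
q=c["rotation"].T@(np.array([X(176),176,95])-c["eye"]); print("expect post top at",c["mtx"]@(q*[1,-1,-1]/-q[2]),r.get_t(),r.get_force())
E
```

```text
[467.22167877 175.91130676  61.0275792 ] [-0.55221386  2.53441294  0.7071612 ] 54.975
87.67700473960221 56.0417
expect post top at [351.40900454 249.17211595   1.        ] 57.7167 [ 0.09474408  0.68344952 -0.00331963]
```

View pics/w2.png

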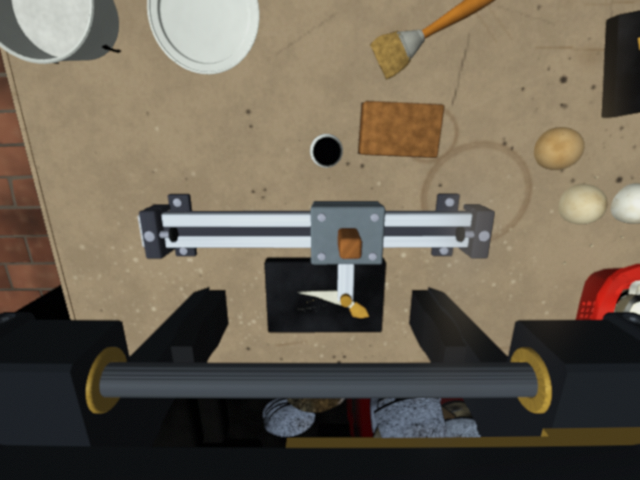

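The post's top is at about (350,246), against an expected (351,249). So the carriage stayed at y ≈ 176 after release, and the pot and block have not been moved.

```bash
python3 -c "
from h import *
print(r.finish_job())"
```

```text
the job is handed in; nothing more can be done
None
```

I stroked the carriage gently to the left buffer and then the right, pressing each by about 4–5 mm of its 10 mm. I then left it released on the sticky place (felt from about y = 164 to 188 mm), standing at y ≈ 176 mm, and handed the job in at about 58 s.

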